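Box up the table-leg hardware

TASK

The table leg is off, so put its hardware away: drop the steel bolt and the rubber levelling foot into the small wooden box, then set its blue lid down gently into the recess of the box's mouth, handle up, so that it lies flat and fully home on the ledge. Leave everything else on the table where it is.

Things in the scene. Friction and masses are not known exactly. Their poses are not given: they have to be found in the camera images.
- kitbox: Small open wooden box fixed to the table, 118 (x) x 94 (y) x 80 mm high. Origin: centre of its underside, z up. In its mouth is a rectangular recess 94 x 70 mm, 8 mm deep (rim 12 mm thick), whose floor is a ledge 8 mm wide, 72 mm above the table; inside the ledge is the well, 78 x 54 mm, its floor 6 mm above the table.
- lid: Loose blue drop-in lid lying flat, handle up: plate 90 (x) x 66 (y) x 6 mm; on the middle of its top a black bar handle 44 mm long along x, 12 mm thick along y, rising 28 mm above the plate (34 mm above the underside). Origin: centre of its underside, z up. It fits the box's recess with 2 mm of play each side, either way round; seated, its underside is 72 mm above the table.
- bolt: Loose dark steel bolt with its nut on the end, lying level on the table: 56 mm long along its x, round shank 10 mm thick, hexagonal head (7 mm thick, at -x) and nut (8 mm, at +x), both 17 mm across flats. Bare shank from x = -21 to +18 mm. Origin: under its middle, on the table; shank axis 8.5 mm above.
- bolt_mid (a point): Middle of the bolt's shank, on its axis.
- foot: Loose furniture levelling foot standing upright: black rubber disc 30 mm across and 9 mm thick, with a plain steel stem 10 mm thick rising from its middle to 38 mm. Origin: centre of its underside, z up.
- foot_mid (a point): Point on the foot's axis, 15 mm above its underside.
- knob: Brass cabinet knob, 30 mm across, 26 mm high, not part of the job. Origin: centre of its underside, z up.
- mug: White mug, 80 mm across, 90 mm high, handle at its +y. Origin: centre of its underside, z up.
- spray_white: White spray can, 66 mm across, 190 mm high. Origin: centre of its underside, z up.
- spray_black: Black spray can, 66 mm across, 190 mm high. Origin: centre of its underside, z up.
- junction_box: White round open junction box, 90 mm across, 40 mm high. Origin: centre of its underside, z up.
- screwdriver: Screwdriver lying on the table, 200 mm long along its x, orange handle to -x.
- offcut: Square wood offcut, 90 x 90 x 35 mm. Origin: centre of its underside, z up.

How it is judged:
On the way, in this order (a step that is already met when the one before it is completed fails the run):
1. the bolt and the levelling foot both lie in the well of the box (x of bolt_mid in the frame of kitbox between -0.045 and 0.045 m and y of bolt_mid in the frame of kitbox between -0.033 and 0.033 m and z of bolt_mid in the frame of kitbox between 0.004 and 0.07 m and x of foot_mid in the frame of kitbox between -0.045 and 0.045 m and y of foot_mid in the frame of kitbox between -0.033 and 0.033 m and z of foot_mid in the frame of kitbox between 0.004 and 0.07 m), for 0.2 s.
2. the lid is seated flat in the recess of the box (z of lid in the frame of kitbox between 0.069 and 0.0745 m and horizontal distance between lid and kitbox below 0.006 m and angle between lid's own z axis and vertical below 0.04 rad and angle between the x axis of lid and the x axis of kitbox, either way round below 0.09 rad), for 0.2 s.
At the end, for the whole second after the job is handed in: Bolt and levelling foot lie in the well of the wooden box, below the lid; the lid lies handle up in the recess, its underside 69 to 74.5 mm above the box's underside, centred within 6 mm, tilted less than 0.04 rad and square to the box within 0.09 rad; all three at rest (below 0.02 m/s) (all of step 1 and all of step 2 and linear speed of each of bolt, foot, lid below 0.02 m/s); the robot touches nothing.
It fails at once if any of the brass knob, mug, spray cans, junction box, screwdriver and offcut is shifted by more than 30 mm (distance of any of knob, mug, spray_white, spray_black, junction_box, screwdriver, offcut from where it was at the start of the episode above 0.03 m).
It fails at once if the lid is dropped or slammed onto the box (faster than 0.6 m/s within 40 mm above the rim) (z of lid in the frame of kitbox between 0.06 and 0.12 m and horizontal distance between lid and kitbox below 0.04 m and linear speed of lid above 0.6 m/s).
It also fails if it takes over 69 s, if anything falls off the work surface, if the arm or the gripper's body presses on something with over 40 N, if the wrist force passes 120 N, or if a joint passes its speed limit or range.

ROBOT

A 6-joint arm with a two-finger parallel gripper is mounted at the origin on the work surface. World frame = base frame: x ahead of the robot, y to its left, z up, the work surface at z = 0. Lengths are in m, angles in rad, forces in N, time in s.
With the tool pointing down it reaches from about 0.275 to 0.825 m from the base axis. Payload 4.9 kg.
Tool frame: the origin (TCP) lies midway between the tips of the shut fingers; the grasp point (between the pads) lies 19 mm behind it; z points along the fingers, y is the line along which they close (so a half turn about z gives the same grasp; the last joint's range is limited). The gripper opens to 85 mm and grips with 20 to 120 N. Pads are 22 mm wide; open, the fingers measure 114 mm over their backs; the gripper's body (76 mm by 85 mm) begins 54 mm behind the grasp point. The pads swing forward as they close: fully open they stand 13 mm farther back than shut.
Start: joints at [1.029, 0.326, -0.193, 1.052, 0, 1.437], TCP at [0.218, 0.505, 0.231] pointing down, gripper open.
Joint ranges: [-2.65, 2.65], [-0.97, 1.79], [-1.3, 1.35], [-1.93, 2.1], [-1.47, 1.37], [-3.14, 3.14]. Speed limits (rad/s): [2.57, 2.57, 3.14, 3.14, 3.14, 3.14].

INTERFACE

Orientations are given as a unit quaternion [w, x, y, z].
In Python, from rig import bot gives the robot as it stands.
- The arm moves only by the shell command python3 -m crank 'ROWS' [OPENING] [FORCE]. ROWS is JSON, a list of rows, each a list of 6 numbers: the shift along the tool's x, y, z scaled (see below), then the turn, a rotation vector about the tool's x, y, z scaled (see below). In form: [[tx, ty, tz, rx, ry, rz], ...]. A call has 1 to 5 rows; each row shifts and turns the commanded pose from where the row before left it, along the tool's axes as they then stand; what a row does not reach is not made up. The controller multiplies each number of a shift by 0.25 m and each number of a turn by 90 degrees. A row lasts 1/10 s, in which the tool goes at most 50 mm and 8.59 degrees, less where a joint would pass 70% of its speed; a pose out of reach is approached as far as the arm can. A call with a number of a shift or a turn outside -1 to 1 is refused whole. A call with a gripper value outside its range is refused whole. OPENING is the opening, from -1 (shut) to 1 (fully open), set as the call begins (- or left out, the last holds). The fingers move at their own pace and stop on an object; FORCE is the grip in N (left out, the last holds). Time passes only in rows, so rows that do not move let the fingers close. It gives the time, the measured TCP pose, the force, the opening and the grip force at its end, in the units of the state.
- bot.sense(): the state, without advancing time (a new reading comes with each control period).
- bot.capture(name): name is "scene" or "side" or "wrist"; returns a dict with "frame" (480x640x3 uint8, blue, green, red), "z_map" (480x640 float32, m along the optical axis (not along the pixel's ray), 0 where there is no reading), "fovy" (degrees; the focal length in pixels is half the picture's height over the tangent of half this angle, whatever the lens; pixels are square), "cx", "cy" (the principal point, pixels), "R" (3x3) and "t" (3): a world point X has camera coordinates R X + t. Camera axes: x right, y down, z forward; pixel columns grow to the right and rows downward; lengths in m; the calibration is good to about 2 mm. A picture is of the moment at which its call begins.
- bot.finish_job(): hands the job in; it is judged then, once.
The state is a dict: "time_s": time; "joint_pos": joint angles; "dq": joint speeds; "joint_efforts": joint torques, N m; "ee_pos": TCP position; "orientation": TCP orientation; "contact_force": force on the tool from outside, world axes, zero at the start; "torque": the same for the moment, N m; "width": finger opening in m; "gripper_force": force on a finger pad.
Only numpy, scipy, OpenCV 4.12 (cv2) and the standard library are available. Lean on these libraries where they do the work, as an engineer would, in place of code of your own. Each camera call takes 0.05 s, during which the arm holds its last target. There are 200 camera calls.

## Working session

There is one attempt and no reset: what is moved stays moved. The work goes in short steps, Python scripts to look and compute and a shell command to move; the robot and the scene stay as the last step left them, time stands still between calls to the robot, and variables do not carry over. Pictures are saved under pics/ and viewed, at most 13 in all, crops included, and the job is handed in when it is done.

```bash
mkdir -p pics; cat > h.py <<'E'
import numpy as np, cv2
from rig import bot
from scipy.spatial.transform import Rotation as Ro
def cap(n):
    c=bot.capture(n); c['f']=240/np.tan(np.radians(c['fovy'])/2); c['R']=np.array(c['R']);c['t']=np.array(c['t']); return c
def cloud(c):
    v,u=np.mgrid[0:480,0:640]; z=c['z_map']
    P=np.stack([(u-c['cx'])/c['f']*z,(v-c['cy'])/c['f']*z,z],-1)
    W=(P-c['t'])@c['R']; W[z==0]=np.nan; return W
def ray(c,u,v,h):
    d=np.array([(u-c['cx'])/c['f'],(v-c['cy'])/c['f'],1])@c['R']; o=-c['t']@c['R']
    return o+d*(h-o[2])/d[2]
E
python3 - <<'E'
from h import *
for n in('scene','side'):
    c=cap(n); cv2.imwrite(f'pics/{n}.png',c['frame']); np.savez(n+'.npz',**c); print(n,c['R'].round(3).tolist(),c['t'],c['f'],-c['t']@c['R'])
s=bot.sense(); print(s['ee_pos'],s['orientation'],s['width'],s['time_s'])
E
```

```text
scene [[0.794, 0.608, 0.001], [0.491, -0.64, -0.592], [-0.359, 0.47, -0.806]] [-0.45555257 -0.26883039  1.3153822 ] 441.8965837384904 [ 0.96552641 -0.51371378  0.90215584]
side [[0.874, -0.486, -0.018], [-0.368, -0.636, -0.679], [0.319, 0.599, -0.734]] [-0.51345231  0.25067955  1.15651667] 581.8665084874335 [ 0.17221007 -0.78369318  1.01003614]
[0.2178531  0.5044444  0.23058551] [-2.52430584e-04  2.02483331e-01  9.79285399e-01 -7.37760395e-04] 0.08568979148730613 0.1
```

View pics/scene.png

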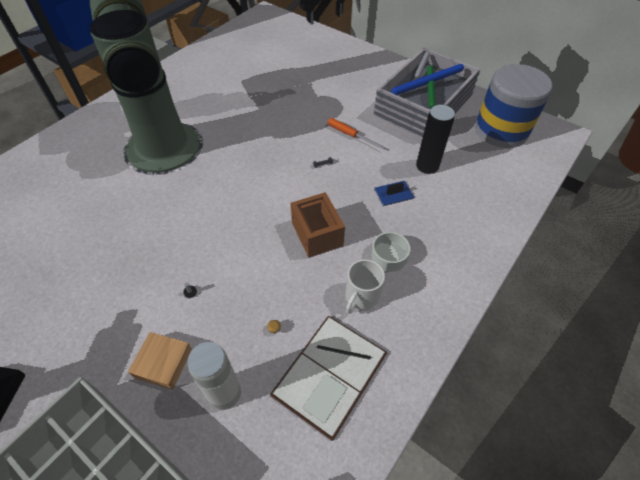

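View pics/side.png

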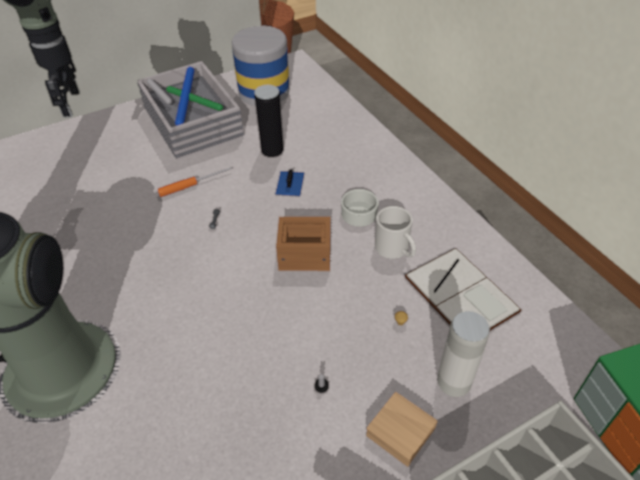

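The scene view shows the bolt at (323,162), foot (190,291), box (318,222) and lid (395,192). In the side view they are at (215,217), (322,383), (304,243) and (290,183).

```bash
python3 - <<'E'
from h import *
boxes={'scene':dict(bolt=(308,150,340,174),foot=(178,280,204,302),lid=(370,175,420,210),box=(285,188,350,260)),
'side':dict(bolt=(203,202,228,235),foot=(308,355,336,398),lid=(270,165,310,200),box=(270,208,338,278))}
for n in boxes:
    c=dict(np.load(n+'.npz')); W=cloud(c); hsv=cv2.cvtColor(c['frame'],cv2.COLOR_BGR2HSV).astype(int)
    for p in [(160,165)] if n=='scene' else []: print('base?',W[p[1],p[0]])
    print(n,'table z',np.nanmedian(W[250:280,100:240,2]))
    for o,(a,b,x,y) in boxes[n].items():
        S=W[b:y,a:x].reshape(-1,3); H=hsv[b:y,a:x].reshape(-1,3)
        if o=='lid': m=(H[:,0]>95)&(H[:,0]<130)&(H[:,1]>130)
        elif o=='box': m=(S[:,2]>.07)
        else: m=(S[:,2]>.004)
        Q=S[m&np.isfinite(S[:,2])]
        if len(Q)<5: print(o,len(Q));continue
        r=cv2.minAreaRect((Q[:,:2]*1000).astype(np.float32))
        print(n,o,len(Q),'zmax',Q[:,2].max().round(3),'med',np.median(Q,0).round(4),'rect',np.round(r[0],1),np.round(r[1],1),round(r[2],1), 'boxpts',cv2.boxPoints(r).round(0).tolist())
        if o=='foot':
            v,u=np.mgrid[b:y,a:x]; k=(H[:,2]<60); print(' dark px',u.ravel()[k].mean(),v.ravel()[k].mean(),k.sum(), ray(c,u.ravel()[k].mean(),v.ravel()[k].mean(),.007))
            T=Q[Q[:,2]>.02]; print(' top',len(T),T.mean(0) if len(T) else '')
        if o=='bolt':
            v,u=np.mgrid[b:y,a:x]; k=(H[:,2]<75)
            P=np.array([ray(c,i,j,.0085)[:2] for i,j in zip(u.ravel()[k],v.ravel()[k])])*1000
            r=cv2.minAreaRect(P.astype(np.float32)); print(' dark rect',k.sum(),r)
E
```

```text
base? [ 0.06575981 -0.06382004  0.01084937]
scene table z -0.0012320193473198645
scene bolt 90 zmax 0.019 med [0.4231 0.2285 0.0109] rect [408.2 240.2] [56.6 59.3] 49.5 boxpts [[367.0, 238.0], [412.0, 199.0], [449.0, 242.0], [404.0, 281.0]]
 dark rect 72 ((424.57147216796875, 228.0093536376953), (55.47895431518555, 20.925704956054688), 58.195350646972656)
scene foot 133 zmax 0.039 med [ 0.4337 -0.2949  0.0085] rect [ 431.6 -294.3] [27.7 25.9] 49.4 boxpts [[413.0, -296.0], [432.0, -313.0], [450.0, -292.0], [431.0, -275.0]]
 dark px 190.38202247191012 291.87640449438203 89 [ 0.43459725 -0.29307466  0.007     ]
 top 32 [ 0.43216539 -0.29412131  0.03211601]
scene lid 390 zmax 0.033 med [0.6501 0.2445 0.0055] rect [644.1 255.6] [88.9 68.9] 53.7 boxpts [[590.0, 240.0], [646.0, 199.0], [698.0, 271.0], [643.0, 312.0]]
scene box 1016 zmax 0.084 med [0.5636 0.0192 0.0782] rect [560.7  18.5] [ 95.7 122.2] 60.0 boxpts [[484.0, 8.0], [590.0, -53.0], [637.0, 29.0], [532.0, 91.0]]
side table z -0.0011677797161524072
side bolt 117 zmax 0.02 med [0.4196 0.2233 0.0111] rect [417.7 224.6] [83.1 31. ] 43.9 boxpts [[377.0, 207.0], [399.0, 185.0], [458.0, 242.0], [437.0, 265.0]]
 dark rect 36 ((425.07818603515625, 229.01675415039062), (48.39556884765625, 8.651545524597168), 57.800785064697266)
side foot 203 zmax 0.041 med [ 0.4258 -0.2973  0.0093] rect [ 440.9 -286.2] [62.8 29.4] 34.0 boxpts [[407.0, -292.0], [423.0, -316.0], [475.0, -281.0], [459.0, -256.0]]
 dark px 321.14285714285717 386.5357142857143 84 [ 0.42648164 -0.29834678  0.007     ]
 top 48 [ 0.42693569 -0.2961748   0.03219015]
side lid 428 zmax 0.037 med [0.6385 0.2461 0.0049] rect [641.8 253. ] [88.1 58.9] 54.9 boxpts [[592.0, 234.0], [641.0, 200.0], [691.0, 272.0], [643.0, 306.0]]
side box 1119 zmax 0.084 med [0.557  0.016  0.0779] rect [557.6  17.4] [ 99.9 117.7] 59.6 boxpts [[482.0, 4.0], [583.0, -55.0], [634.0, 31.0], [532.0, 90.0]]
```

```bash
python3 - <<'E'
from h import *
a=cv2.imread('pics/scene.png');b=cv2.imread('pics/side.png')
def z(i,x,y,w,h):return cv2.resize(i[y:y+h,x:x+w],(400,300),interpolation=cv2.INTER_CUBIC)
cv2.imwrite('pics/m.png',np.vstack([np.hstack([z(a,290,140,64,48),z(b,187,193,64,48)]),np.hstack([z(a,158,267,64,48),z(b,290,355,64,48)])]))
E
```

```text
(no output)
```

View pics/m.png

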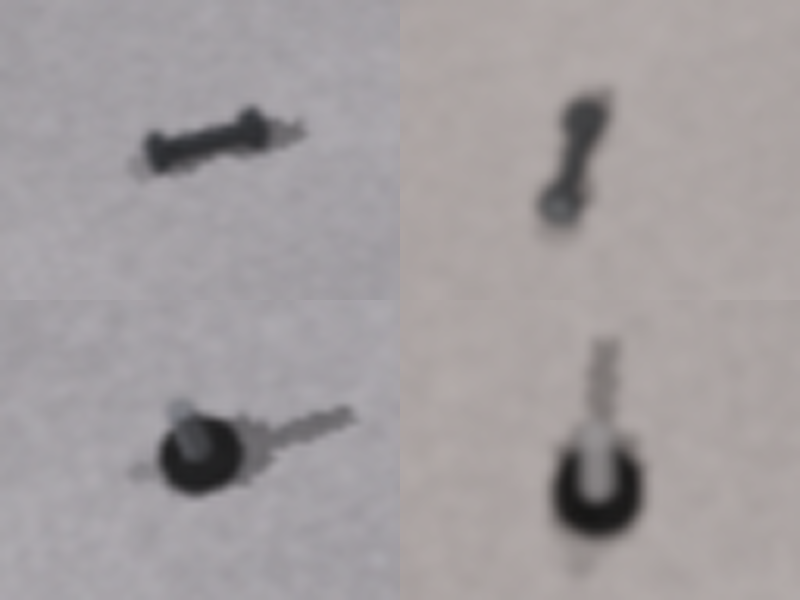

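The crops show the bolt's two wider ends and its axis clearly, and the foot standing upright with its stem up. Next is a planner helper that prints how far to go.

```bash
cat >> h.py <<'E'
def go(x,y,z,xyaw):
    "needed turn about tool z (units), then shift (units) in tool axes after the turn; tool down, xyaw deg mod 180"
    s=bot.sense(); q=s['orientation']; M=Ro.from_quat([q[1],q[2],q[3],q[0]]).as_matrix()
    yaw=np.degrees(np.arctan2(M[1,0],M[0,0])); j=s['joint_pos']; p=np.array(s['ee_pos'])
    best=[]
    for k in(-360,-180,0,180,360):
        d=xyaw+k-yaw; j6=np.degrees(j[5])-d+np.degrees(np.arctan2(y,x)-j[0])
        if abs(j6)<172 and abs(d)<200: best.append((abs(d),d,j6))
    tilt=M[:,2]
    for _,d,j6 in sorted(best):
        a=np.radians(yaw+d); D=np.array([x,y,z])-p
        sh=np.array([D@[np.cos(a),np.sin(a),0],D@[np.sin(a),-np.cos(a),0],-D[2]])/.25
        print(f"turn rz {-d/90:.3f} (j6 {j6:.0f}) then shift {sh.round(3)}")
    print('p',p.round(4),'yaw',yaw.round(2),'tilt',tilt[:2].round(4),'w',round(s['width'],4),'t',round(s['time_s'],2))
E
python3 - <<'E'
from h import *
go(.4248,.2285,.12,58)
c=dict(np.load('scene.npz'))
for n,u,v in(('black',445,112),('white',210,357)):
    W=cloud(c); print(n,W[v,u])
W=cloud(c); print('offcut',W[355,160],'knob',W[326,274],'driver tip',W[150,385],W[122,335])
E
```

```text
turn rz -0.904 (j6 -30) then shift [ 0.497 -1.287  0.442]
turn rz 1.096 (j6 150) then shift [-0.497  1.287  0.442]
p [0.2179 0.5044 0.2306] yaw 156.64 tilt [-0.0008 -0.0013] w 0.0857 t 0.1
black [0.67034074 0.40897162 0.18936983]
white [ 0.65979483 -0.4032977   0.18888773]
offcut [ 0.50983541 -0.43823275  0.03432561] knob [ 0.64860372 -0.24571983  0.02416273] driver tip [ 0.53260665  0.39062863 -0.00254988] [0.35818814 0.37705438 0.02323324]
```

```bash
python3 -m crank '[[0,0,0,0,0,-0.0904],[0,0,0,0,0,-0.0904],[0,0,0,0,0,-0.0904],[0,0,0,0,0,-0.0904],[0,0,0,0,0,-0.0904]]' 0.1 >/dev/null
python3 -m crank '[[0,0,0,0,0,-0.0904],[0,0,0,0,0,-0.0904],[0,0,0,0,0,-0.0904],[0,0,0,0,0,-0.0904],[0,0,0,0,0,-0.0904]]' >/dev/null
python3 -m crank '[[0.062,-0.161,0.055,0,0,0],[0.062,-0.161,0.055,0,0,0],[0.062,-0.161,0.055,0,0,0],[0.062,-0.161,0.055,0,0,0],[0.062,-0.161,0.055,0,0,0]]' >/dev/null
python3 -m crank '[[0.062,-0.161,0.055,0,0,0],[0.062,-0.161,0.055,0,0,0],[0.062,-0.161,0.055,0,0,0],[0,0,0,0,0,0],[0,0,0,0,0,0]]'
python3 - <<'E'
from h import *
go(.4248,.2285,.12,58)
c=cap('wrist'); cv2.imwrite('pics/w1.png',c['frame']); np.savez('w.npz',**c)
E
```

```text
time_s: 2.1
ee_pos: [0.4253, 0.2282, 0.1207]
orientation: [-0.001, -0.484, 0.875, 0.0]
contact_force: [-0.1, -0.0, 0.6]
width: 0.047
gripper_force: 0.0
turn rz -0.002 (j6 -30) then shift [0.    0.002 0.003]
turn rz 1.998 (j6 150) then shift [-0.    -0.002  0.003]
p [0.4253 0.2282 0.1207] yaw -122.15 tilt [-0.0018 -0.0002] w 0.047 t 2.1
```

View pics/w1.png

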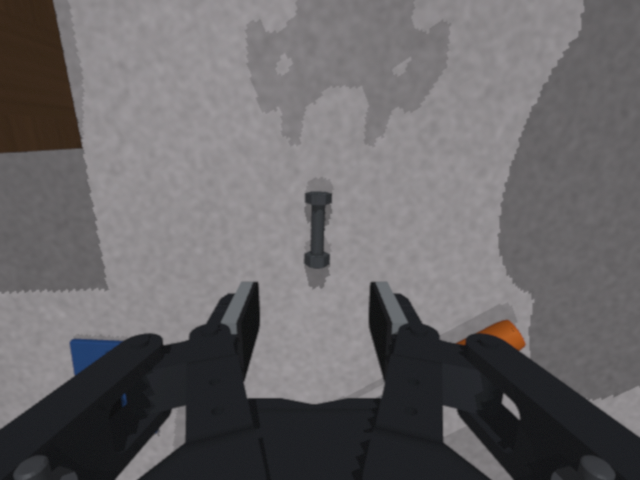

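The wrist view shows the bolt spanning (318,195) to (316,265), upright between the fingers. I'll refine its pose and work out the descent.

```bash
python3 - <<'E'
from h import *
c=dict(np.load('w.npz')); a,b=ray(c,318,195,.0085),ray(c,317,265,.0085); print(a,b,(a+b)/2,np.degrees(np.arctan2(*(a-b)[[1,0]])),np.linalg.norm(a-b))
m=(a+b)/2; go(m[0],m[1],.004,58)
E
```

```text
[0.40663369 0.20678153 0.0085    ] [0.43559065 0.25161953 0.0085    ] [0.42111217 0.22920053 0.0085    ] -122.85489754466609 0.05337557477520287
turn rz -0.000 (j6 -29) then shift [0.008 0.013 0.468]
turn rz 2.000 (j6 151) then shift [-0.008 -0.013  0.468]
p [0.425  0.2291 0.1211] yaw -122.04 tilt [-0.0012  0.0001] w 0.0468 t 2.15
```

```bash
python3 -m crank '[[0.004,0.006,0.14,0,0,0],[0.004,0.005,0.14,0,0,0],[0,0,0.1,0,0,0],[0,0,0.05,0,0,0],[0,0,0.038,0,0,0]]'
python3 -m crank '[[0,0,0,0,0,0],[0,0,0,0,0,0],[0,0,0,0,0,0],[0,0,0,0,0,0],[0,0,0,0,0,0]]' -1 60
python3 -m crank '[[0,0,0,0,0,0],[0,0,0,0,0,0],[0,0,0,0,0,0],[0,0,-0.04,0,0,0],[0,0,-0.1,0,0,0]]'
python3 -m crank '[[0,0,-0.14,0,0,0],[0,0,-0.14,0,0,0],[0,0,-0.14,0,0,0],[0,0,0,0,0,0],[0,0,0,0,0,0]]'
python3 - <<'E'
from h import *
go(.559-.0,.018+.0,.15,-30.2)
c=cap('wrist'); cv2.imwrite('pics/w2.png',c['frame'])
E
```

```text
time_s: 2.65
ee_pos: [0.4208, 0.2301, 0.0036]
orientation: [-0.0, -0.486, 0.874, 0.0]
contact_force: [0.7, 0.5, 0.5]
width: 0.0472
gripper_force: 0.0
time_s: 3.15
ee_pos: [0.4227, 0.2295, 0.0053]
orientation: [0.001, -0.485, 0.875, 0.0]
contact_force: [-1.5, 1.0, 6.8]
width: 0.0067
gripper_force: 59.0
time_s: 3.65
ee_pos: [0.4205, 0.228, 0.0387]
orientation: [-0.002, -0.485, 0.875, 0.0]
contact_force: [0.4, 0.3, -0.6]
width: 0.007
gripper_force: 58.9
time_s: 4.15
ee_pos: [0.4227, 0.2289, 0.1454]
orientation: [0.001, -0.485, 0.875, -0.0]
contact_force: [-0.6, 0.5, 0.2]
width: 0.0069
gripper_force: 58.9
turn rz 0.980 (j6 32) then shift [-0.895 -0.455 -0.018]
turn rz -1.020 (j6 -148) then shift [ 0.895  0.455 -0.018]
p [0.4227 0.2289 0.1454] yaw -122.02 tilt [0.0025 0.0006] w 0.0069 t 4.15
```

View pics/w2.png

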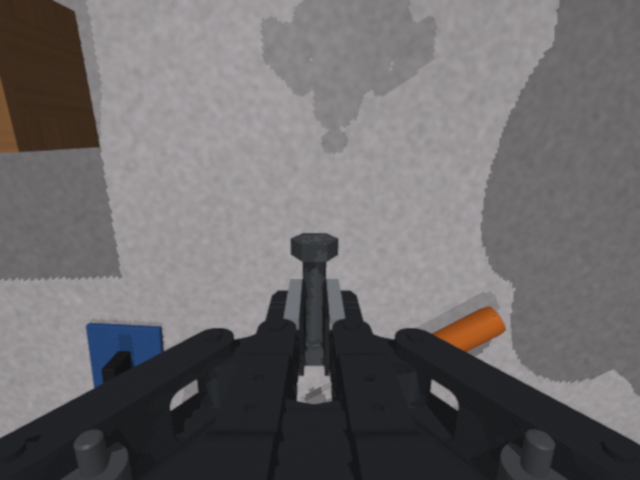

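```bash
python3 -m crank '[[0,0,-0.02,0,0,0.089],[0,0,0,0,0,0.089],[0,0,0,0,0,0.089],[0,0,0,0,0,0.089],[0,0,0,0,0,0.089]]' >/dev/null
python3 -m crank '[[0,0,0,0,0,0.089],[0,0,0,0,0,0.089],[0,0,0,0,0,0.089],[0,0,0,0,0,0.089],[0,0,0,0,0,0.089]]' >/dev/null
python3 -m crank '[[0,0,0,0,0,0.089],[-0.14,-0.07,0,0,0,0],[-0.14,-0.07,0,0,0,0],[-0.14,-0.07,0,0,0,0],[0,0,0,0,0,0]]'
python3 - <<'E'
from h import *
c=cap('wrist'); cv2.imwrite('pics/w3.png',c['frame']); np.savez('w3.npz',**c)
go(.562,.023,.15,-30.2)
E
```

```text
time_s: 5.7
ee_pos: [0.4882, 0.1273, 0.1478]
orientation: [-0.0, 0.262, 0.965, -0.001]
contact_force: [-0.3, 1.3, -0.2]
width: 0.0071
gripper_force: 58.9
turn rz -0.002 (j6 33) then shift [-0.474 -0.214 -0.009]
turn rz -2.002 (j6 -147) then shift [ 0.474  0.214 -0.009]
p [0.4865 0.1289 0.1476] yaw 149.66 tilt [-0.0027 -0.0005] w 0.0071 t 5.75
```

View pics/w3.png

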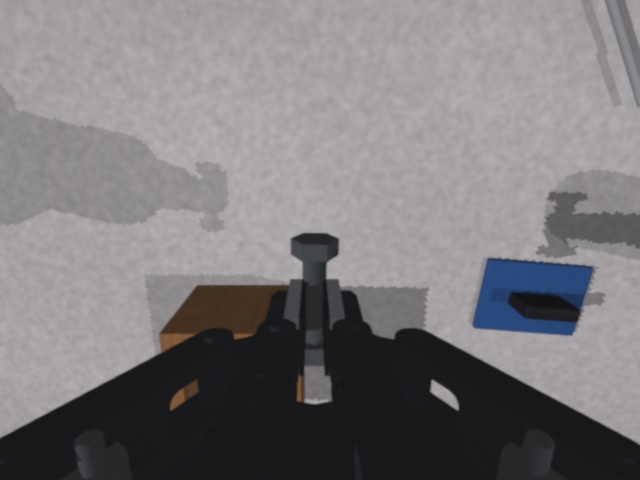

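The bolt is held. The lid shows at about (533,297), and the box is mostly hidden behind the fingers. On to the drop.

```bash
python3 -m crank '[[-0.13,-0.058,0,0,0,0],[-0.13,-0.058,0,0,0,0],[-0.13,-0.058,0,0,0,0],[-0.084,-0.04,0,0,0,0],[0,0,0,0,0,0]]'
python3 -m crank '[[0,0,0.1,0,0,0],[0,0,0.1,0,0,0],[0,0,0.08,0,0,0],[0,0,0.03,0,0,0],[0,0,0,0,0,0]]'
python3 -m crank '[[0,0,0,0,0,0],[0,0,0,0,0,0],[0,0,0,0,0,0],[0,0,0,0,0,0],[0,0,0,0,0,0]]' -0.6
python3 -m crank '[[0,0,-0.1,0,0,0],[0,0,-0.2,0,0,0],[0,0,-0.2,0,0,0],[0.05,-0.12,-0.1,0,0,0],[0.05,-0.12,0,0,0,0]]'
python3 -m crank '[[0.05,-0.16,0,0,0,0],[0.05,-0.16,0,0,0,0],[0,0,0,0,0,0]]'
python3 - <<'E'
from h import *
a=cap('scene');b=cap('wrist'); np.savez('w4.npz',**b); np.savez('s4.npz',**a)
cv2.imwrite('pics/w4.png',np.hstack([cv2.resize(b['frame'],(400,300)),cv2.resize(a['frame'][180:270,260:380],(400,300))]))
go(.43,-.2955,.1,-30.2)
E
```

```text
time_s: 6.25
ee_pos: [0.5627, 0.0237, 0.148]
orientation: [-0.001, 0.261, 0.965, -0.0]
contact_force: [-0.1, 0.3, -1.1]
width: 0.007
gripper_force: 58.9
time_s: 6.75
ee_pos: [0.5601, 0.0263, 0.0703]
orientation: [-0.002, 0.259, 0.966, -0.0]
contact_force: [0.5, -1.0, 0.1]
width: 0.0067
gripper_force: 58.9
time_s: 7.25
ee_pos: [0.5625, 0.025, 0.0722]
orientation: [0.0, 0.26, 0.966, 0.0]
contact_force: [0.2, -0.7, 0.1]
width: 0.0172
gripper_force: 0.0
time_s: 7.75
ee_pos: [0.513, -0.015, 0.2263]
orientation: [0.004, 0.259, 0.966, 0.0]
contact_force: [0.8, -1.1, 0.1]
width: 0.0171
gripper_force: 0.0
time_s: 8.05
ee_pos: [0.4453, -0.0729, 0.2219]
orientation: [-0.001, 0.262, 0.965, -0.001]
contact_force: [0.1, 0.4, 0.5]
width: 0.0168
gripper_force: 0.0
turn rz -0.000 (j6 -4) then shift [-0.386 -0.812  0.489]
p [ 0.4487 -0.0715  0.2223] yaw 149.77 tilt [0.0013 0.0001] w 0.0172 t 8.15
```

View pics/w4.png

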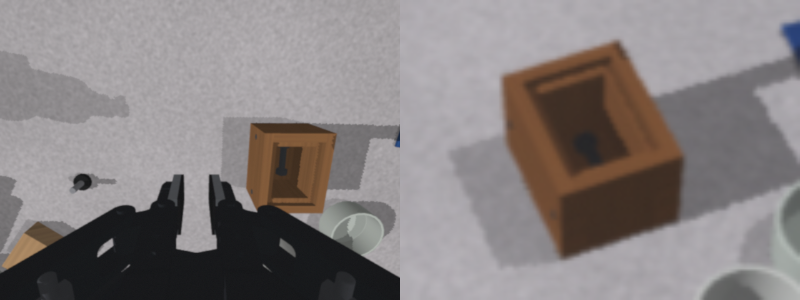

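The bolt lies in the well, at (282,160) in the left panel. Next I'll measure the box and bolt in the well and the foot from this close view.

```bash
python3 - <<'E'
from h import *
c=dict(np.load('w4.npz')); W=cloud(c); hsv=cv2.cvtColor(c['frame'],cv2.COLOR_BGR2HSV)
S=W[180:350,360:560]; 
Z=S[...,2]; m=((Z>.074)&(Z<.09)).astype(np.uint8)
m=cv2.morphologyEx(m,cv2.MORPH_OPEN,np.ones((3,3)))
cs,h=cv2.findContours(m,cv2.RETR_CCOMP,cv2.CHAIN_APPROX_NONE)
for k in cs:
    if cv2.contourArea(k)<300: continue
    P=np.array([ray(c,p[0][0]+360,p[0][1]+180,.08)[:2]*1000 for p in k],np.float32)
    print('box',cv2.contourArea(k),cv2.minAreaRect(P))
print('rim z',np.nanmedian(Z[m>0]))
V=hsv[180:350,360:560]
k=(V[...,1]<90)&(V[...,2]<80)&(Z<.03)&(Z>.004)
Q=S[k]; print(len(Q)); C=np.array([559,18])
d=Q[:,:2]*1000-C; a=np.radians(-30.2); e=np.array([np.cos(a),np.sin(a)]);n=np.array([-e[1],e[0]])
d=d[(abs(d@e)<40)&(abs(d@n)<28)]
print('bolt in box',len(d),(d@e).min(),(d@e).max(),(d@n).min(),(d@n).max())
F=W[265:315,105:200]; f=F[(F[...,2]>.005)&(F[...,2]<.012)]; t=F[F[...,2]>.025]
print('foot disc',len(f),cv2.minEnclosingCircle((f[:,:2]*1000).astype(np.float32)),f.mean(0),'stem',len(t),t.mean(0))
k=(hsv[265:315,105:200,2]<60); v,u=np.nonzero(k); print('dark',ray(c,u.mean()+105,v.mean()+265,.008),k.sum())
E
```

```text
box 5723.5 ((557.8702392578125, 18.045326232910156), (95.49549865722656, 118.77628326416016), 59.51232147216797)
rim z 0.07922002474185502
598
bolt in box 590 -24.84215046048255 31.736388759388483 -2.2187003781417816 21.125821417469066
foot disc 449 ((427.74017333984375, -292.70697021484375), 14.85354232788086) [ 0.42711293 -0.2899353   0.00842937] stem 154 [ 0.42744114 -0.29132162  0.03424212]
dark [ 0.42686226 -0.28780332  0.008     ] 421
```

```bash
python3 - <<'E'
from h import *
go(.4275,-.292,.08,59.5)
E
```

```text
turn rz -0.997 (j6 -94) then shift [ 0.803 -0.375  0.569]
turn rz 1.003 (j6 86) then shift [-0.803  0.375  0.569]
p [ 0.4487 -0.0715  0.2223] yaw 149.77 tilt [0.0013 0.0001] w 0.0172 t 8.15
```

```bash
python3 -m crank '[[0,0,0,0,0,-0.0906],[0,0,0,0,0,-0.0906],[0,0,0,0,0,-0.0906],[0,0,0,0,0,-0.0906],[0,0,0,0,0,-0.0906]]' -0.1 >/dev/null
python3 -m crank '[[0,0,0,0,0,-0.0906],[0,0,0,0,0,-0.0906],[0,0,0,0,0,-0.0906],[0,0,0,0,0,-0.0906],[0,0,0,0,0,-0.0906]]' >/dev/null
python3 -m crank '[[0,0,0,0,0,-0.0906],[0.134,-0.062,0.095,0,0,0],[0.134,-0.062,0.095,0,0,0],[0.134,-0.062,0.095,0,0,0],[0.134,-0.062,0.095,0,0,0]]' >/dev/null
python3 -m crank '[[0.134,-0.062,0.095,0,0,0],[0.134,-0.062,0.095,0,0,0],[0,0,0,0,0,0],[0,0,0,0,0,0]]'
python3 - <<'E'
from h import *
go(.4275,-.292,.0155,59.5)
c=cap('wrist'); W=cloud(c); hsv=cv2.cvtColor(c['frame'],cv2.COLOR_BGR2HSV)
P=W.reshape(-1,3); q=P[np.hypot(P[:,0]-.4275,P[:,1]+.292)<.025]; f=q[(q[:,2]>.005)&(q[:,2]<.012)]; t=q[(q[:,2]>.02)&(q[:,2]<.045)]
print(len(f),cv2.minEnclosingCircle((f[:,:2]*1000).astype(np.float32)) if len(f) else 0,len(t),t.mean(0),t.max(0))
E
```

```text
time_s: 10.05
ee_pos: [0.4275, -0.2911, 0.0784]
orientation: [0.0, -0.497, 0.868, 0.001]
contact_force: [0.8, 0.0, 0.3]
width: 0.0385
gripper_force: 0.0
turn rz 0.001 (j6 -94) then shift [ 0.003 -0.002  0.252]
turn rz 2.001 (j6 86) then shift [-0.003  0.002  0.252]
p [ 0.4275 -0.2911  0.0784] yaw -120.44 tilt [-0.0009  0.0017] w 0.0385 t 10.05
1258 ((428.48614501953125, -293.2485656738281), 14.881362915039062) 415 [ 0.42772342 -0.29438245  0.03397916] [ 0.43341274 -0.28813399  0.03896495]
```

```bash
python3 -m crank '[[0.006,0,0.1,0,0,0],[0,0,0.1,0,0,0],[0,0,0.052,0,0,0],[0,0,0,0,0,0]]'
python3 -m crank '[[0,0,0,0,0,0],[0,0,0,0,0,0],[0,0,0,0,0,0],[0,0,0,0,0,0],[0,0,0,0,0,0]]' -1 50
python3 -m crank '[[0,0,0,0,0,0],[0,0,0,0,0,0],[0,0,-0.06,0,0,0],[0,0,-0.15,0,0,0],[0,0,-0.2,0,0,0]]'
python3 -m crank '[[0,0,-0.18,0,0,0],[0,0,0,0,0,0],[0,0,0,0,0,0]]'
python3 - <<'E'
from h import *
go(.553,.0094,.16,59.5)
E
```

```text
time_s: 10.5
ee_pos: [0.4263, -0.2905, 0.0156]
orientation: [-0.0, -0.498, 0.867, 0.001]
contact_force: [-0.2, 0.6, -0.4]
width: 0.0386
gripper_force: 0.0
time_s: 11.0
ee_pos: [0.4276, -0.2929, 0.0178]
orientation: [0.001, -0.497, 0.868, -0.001]
contact_force: [0.8, 1.6, 5.7]
width: 0.0075
gripper_force: 49.0
time_s: 11.5
ee_pos: [0.4249, -0.2915, 0.1186]
orientation: [-0.001, -0.497, 0.868, 0.002]
contact_force: [1.6, -0.9, 0.4]
width: 0.0078
gripper_force: 48.8
time_s: 11.8
ee_pos: [0.4271, -0.2935, 0.1654]
orientation: [0.001, -0.497, 0.868, -0.002]
contact_force: [-0.6, 0.1, -0.8]
width: 0.0078
gripper_force: 48.8
turn rz 0.001 (j6 -59) then shift [-1.299  0.181  0.022]
turn rz 2.001 (j6 121) then shift [ 1.299 -0.181  0.022]
p [ 0.4271 -0.2935  0.1654] yaw -120.43 tilt [ 0.0027 -0.0027] w 0.0078 t 11.8
```

```bash
python3 -m crank '[[-0.162,0.0226,0,0,0,0],[-0.162,0.0226,0,0,0,0],[-0.162,0.0226,0,0,0,0],[-0.162,0.0226,0,0,0,0],[-0.162,0.0226,0,0,0,0]]' >/dev/null
python3 -m crank '[[-0.162,0.0226,0,0,0,0],[-0.162,0.0226,0,0,0,0],[-0.165,0.0226,0,0,0,0],[0,0,0,0,0,0],[0,0,0,0,0,0]]'
python3 - <<'E'
from h import *
go(.553,.0094,.05,59.5)
c=cap('wrist'); cv2.imwrite('pics/w5.png',c['frame'])
E
```

```text
time_s: 12.8
ee_pos: [0.5506, 0.0111, 0.162]
orientation: [-0.002, -0.498, 0.867, 0.001]
contact_force: [-0.5, -0.5, 0.4]
width: 0.008
gripper_force: 48.8
turn rz 0.002 (j6 -59) then shift [ 0.001 -0.012  0.448]
turn rz 2.002 (j6 121) then shift [-0.001  0.012  0.448]
p [0.5506 0.0111 0.162 ] yaw -120.3 tilt [-0.0034 -0.0001] w 0.008 t 12.8
```

View pics/w5.png

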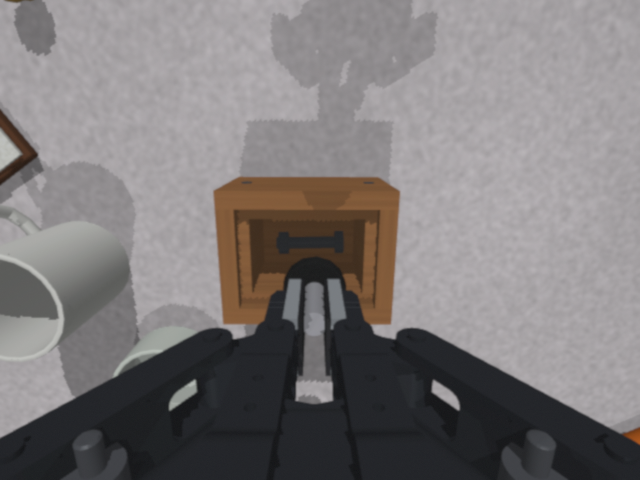

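The foot hangs upright over the well, with the bolt at (310,242) inside. Lower and release.

```bash
python3 -m crank '[[0,-0.012,0.1,0,0,0],[0,0,0.12,0,0,0],[0,0,0.1,0,0,0],[0,0,0.08,0,0,0],[0,0,0.03,0,0,0]]'
python3 -m crank '[[0,0,0,0,0,0],[0,0,0,0,0,0],[0,0,0,0,0,0],[0,0,0,0,0,0]]' -0.4
python3 -m crank '[[0,0,-0.05,0,0,0],[0,0,-0.1,0,0,0],[0,0,-0.2,0,0,0],[0,0,-0.2,0,0,0],[0,0,-0.15,0,0,0]]'
python3 -m crank '[[-0.15,0,0,0,0,0],[-0.15,0,0,0,0,0],[-0.15,0,0,0,0,0],[-0.03,0,0,0,0,0],[0,0,0,0,0,0]]' 0
python3 - <<'E'
from h import *
b=cap('wrist'); np.savez('w6.npz',**b); a=cap('scene')
cv2.imwrite('pics/w6.png',np.hstack([cv2.resize(b['frame'],(400,300)),cv2.resize(a['frame'][180:270,260:380],(400,300))]))
W=cloud(b);hsv=cv2.cvtColor(b['frame'],cv2.COLOR_BGR2HSV)
m=((hsv[...,0]>95)&(hsv[...,0]<130)&(hsv[...,1]>130)&(W[...,2]<.02)).astype(np.uint8)
v,u=np.nonzero(cv2.morphologyEx(m,cv2.MORPH_OPEN,np.ones((3,3))))
if len(u): print('lid',len(u),cv2.minAreaRect(np.array([ray(b,i,j,.006)[:2]*1000 for i,j in zip(u,v)],np.float32)))
a=np.radians(-30.5); e=np.array([np.cos(a),np.sin(a)]);n=np.array([-e[1],e[0]])
d=W[...,:2]*1000-np.array([558,18]); k=(abs(d@e)<38)&(abs(d@n)<26)
print('well max z',np.nanpercentile(W[...,2][k],[50,90,99]),k.sum())
go(.643,.2545,.13,54)
E
```

```text
time_s: 13.35
ee_pos: [0.5558, 0.0097, 0.0557]
orientation: [0.003, -0.496, 0.868, 0.002]
contact_force: [3.1, 7.5, 3.9]
width: 0.008
gripper_force: 54.3
time_s: 13.75
ee_pos: [0.5543, 0.008, 0.0565]
orientation: [-0.0, -0.496, 0.868, -0.0]
contact_force: [-0.4, 0.3, -0.6]
width: 0.025
gripper_force: 0.0
time_s: 14.25
ee_pos: [0.5551, 0.0086, 0.2357]
orientation: [0.001, -0.497, 0.868, -0.001]
contact_force: [1.1, -1.2, -1.0]
width: 0.0259
gripper_force: 0.0
time_s: 14.75
ee_pos: [0.6153, 0.1132, 0.2318]
orientation: [0.0, -0.498, 0.867, -0.0]
contact_force: [0.3, 0.1, 0.2]
width: 0.0425
gripper_force: 0.0
lid 1969 ((646.0783081054688, 251.1982421875), (88.50506591796875, 52.66253662109375), 55.2585563659668)
well max z [0.01370079 0.05374913 0.07137213] 6171
turn rz 0.062 (j6 -32) then shift [-0.529  0.244  0.406]
turn rz 2.062 (j6 148) then shift [ 0.529 -0.244  0.406]
p [0.6146 0.1115 0.2316] yaw -120.44 tilt [-0.0005 -0.0006] w 0.0427 t 14.85
```

View pics/w6.png

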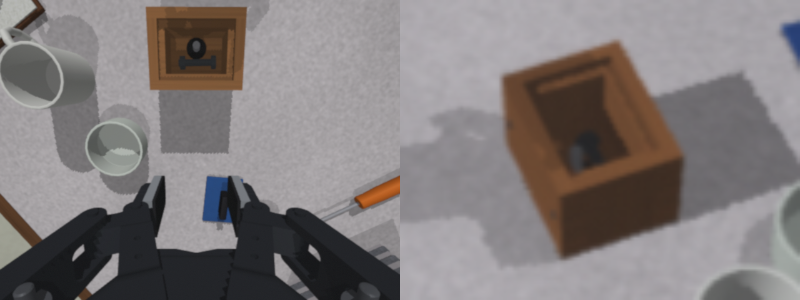

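Both items are in the well, with the foot upright at (196,48) and the bolt at (197,63) in the left panel. Moving over the lid.

```bash
python3 -m crank '[[0,0,0,0,0,0.062],[-0.132,0.061,0.04,0,0,0],[-0.132,0.061,0.08,0,0,0],[-0.132,0.061,0.08,0,0,0],[-0.132,0.061,0.08,0,0,0]]' >/dev/null
python3 -m crank '[[0,0,0,0,0,0],[0,0,0,0,0,0]]' 0
python3 - <<'E'
from h import *
b=cap('wrist'); np.savez('w7.npz',**b); cv2.imwrite('pics/w7.png',b['frame'])
W=cloud(b);hsv=cv2.cvtColor(b['frame'],cv2.COLOR_BGR2HSV)
m=((hsv[...,0]>95)&(hsv[...,0]<130)&(hsv[...,1]>130)&(W[...,2]<.02)).astype(np.uint8)
v,u=np.nonzero(cv2.morphologyEx(m,cv2.MORPH_OPEN,np.ones((3,3))))
print('lid',len(u),cv2.minAreaRect(np.array([ray(b,i,j,.006)[:2]*1000 for i,j in zip(u,v)],np.float32)))
k=(np.hypot(W[...,0]-.644,W[...,1]-.2545)<.04)&(W[...,2]>.03)&(W[...,2]<.04)
Q=W[k]; print('handle',len(Q),np.median(Q[:,2]),cv2.minAreaRect((Q[:,:2]*1000).astype(np.float32)))
# box from w6
c=dict(np.load('w6.npz')); Z=cloud(c)[...,2]; m=((Z>.076)&(Z<.084)).astype(np.uint8); m[160:]=0
m=cv2.morphologyEx(m,cv2.MORPH_OPEN,np.ones((3,3)))
for k in cv2.findContours(m,cv2.RETR_CCOMP,cv2.CHAIN_APPROX_NONE)[0]:
    if cv2.contourArea(k)>500: print('box',cv2.contourArea(k),cv2.minAreaRect(np.array([ray(c,p[0][0],p[0][1],.08)[:2]*1000 for p in k],np.float32)))
go(.643,.2545,.0,54)
E
```

```text
time_s: 15.55
ee_pos: [0.6427, 0.2538, 0.1608]
orientation: [-0.001, -0.454, 0.891, -0.0]
contact_force: [0.5, -0.0, -0.1]
width: 0.0427
gripper_force: 0.0
lid 6540 ((641.8082275390625, 255.65655517578125), (87.87979125976562, 63.399349212646484), 54.680599212646484)
handle 808 0.033286457390632795 ((642.6914672851562, 255.8271484375), (43.911556243896484, 11.556225776672363), 54.36083984375)
box 559.5 ((767.1715698242188, -74.8045654296875), (66.96354675292969, 24.8203182220459), 44.40244674682617)
box 20377.0 ((559.4251708984375, 19.314247131347656), (93.66178131103516, 117.79523468017578), 59.48451614379883)
box 12216.5 ((559.7483520507812, 19.85573959350586), (72.59782409667969, 94.5356216430664), 59.65566635131836)
turn rz -0.001 (j6 -32) then shift [-0.003  0.004  0.647]
turn rz 1.999 (j6 148) then shift [ 0.003 -0.004  0.647]
p [0.6433 0.2533 0.1617] yaw -126.07 tilt [-0.0002 -0.0008] w 0.0427 t 15.6
```

View pics/w7.png

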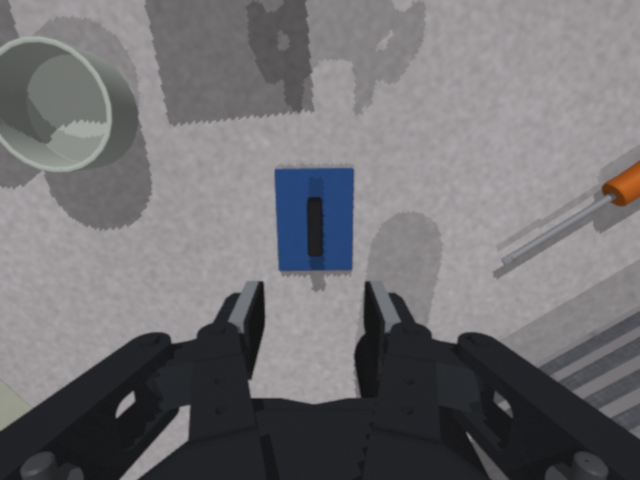

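```bash
python3 -m crank '[[-0.007,0.008,0.19,0,0,0],[0,0,0.18,0,0,0],[0,0,0.13,0,0,0],[0,0,0.07,0,0,0],[0,0,0.025,0,0,0]]'
python3 -m crank '[[0,0,0,0,0,0],[0,0,0,0,0,0],[0,0,0,0,0,0],[0,0,0,0,0,0],[0,0,0,0,0,0]]' -1 60
python3 -m crank '[[0,0,0,0,0,0],[0,0,-0.02,0,0,0],[0,0,-0.06,0,0,0],[0,0,-0.12,0,0,0],[0,0,-0.16,0,0,0]]'
python3 -m crank '[[0,0,-0.16,0,0,0],[0,0,-0.12,0,0,0],[0,0,-0.06,0,0,0],[0,0,0,0,0,0],[0,0,0,0,0,0]]'
python3 - <<'E'
from h import *
go(.559,.0188,.16,-30.4)
E
```

```text
time_s: 16.1
ee_pos: [0.642, 0.2549, 0.0114]
orientation: [-0.001, -0.453, 0.892, 0.0]
contact_force: [-0.1, -0.2, 0.7]
width: 0.0425
gripper_force: 0.0
time_s: 16.6
ee_pos: [0.6446, 0.2574, 0.0149]
orientation: [0.002, -0.454, 0.891, -0.001]
contact_force: [-0.5, -2.1, 7.1]
width: 0.0108
gripper_force: 62.2
time_s: 17.1
ee_pos: [0.6411, 0.2571, 0.1022]
orientation: [-0.002, -0.454, 0.891, 0.001]
contact_force: [1.0, 0.0, -2.2]
width: 0.0108
gripper_force: 61.0
time_s: 17.6
ee_pos: [0.6426, 0.2575, 0.1877]
orientation: [0.0, -0.454, 0.891, 0.0]
contact_force: [0.6, -0.3, -2.1]
width: 0.0101
gripper_force: 61.1
turn rz 0.938 (j6 32) then shift [-0.195 -0.993  0.111]
turn rz -1.062 (j6 -148) then shift [0.195 0.993 0.111]
p [0.6426 0.2575 0.1877] yaw -125.99 tilt [0.0002 0.0001] w 0.0101 t 17.6
```

```bash
python3 -m crank '[[0,0,0,0,0,0.0853],[0,0,0,0,0,0.0853],[0,0,0,0,0,0.0853],[0,0,0,0,0,0.0853],[0,0,0,0,0,0.0853]]' >/dev/null
python3 -m crank '[[0,0,0,0,0,0.0853],[0,0,0,0,0,0.0853],[0,0,0,0,0,0.0853],[0,0,0,0,0,0.0853],[0,0,0,0,0,0.0853]]' >/dev/null
python3 -m crank '[[0,0,0,0,0,0.0853],[-0.02,-0.12,0.02,0,0,0],[-0.03,-0.14,0.02,0,0,0],[-0.03,-0.14,0.02,0,0,0],[-0.03,-0.14,0.02,0,0,0]]' >/dev/null
python3 -m crank '[[-0.03,-0.14,0.02,0,0,0],[-0.03,-0.14,0.02,0,0,0],[-0.025,-0.12,0,0,0,0],[-0.005,-0.053,0,0,0,0],[0,0,0,0,0,0]]' 
python3 - <<'E'
from h import *
for n in('wrist','scene','side'):
    b=cap(n); np.savez(n[0]+'8.npz',**b); 
    W=cloud(b);hsv=cv2.cvtColor(b['frame'],cv2.COLOR_BGR2HSV)
    if n=='wrist': cv2.imwrite('pics/w8.png',b['frame'])
    m=((hsv[...,0]>95)&(hsv[...,0]<130)&(hsv[...,1]>130)&(np.hypot(W[...,0]-.559,W[...,1]-.019)<.09)&(W[...,2]>.1))
    Q=W[m]; 
    if len(Q)<20: print(n,len(Q)); continue
    print(n,len(Q),'z',np.median(Q[:,2]),'rect',cv2.minAreaRect((Q[:,:2]*1000).astype(np.float32)))
    A=np.c_[Q[:,:2],np.ones(len(Q))]; print(' slope',np.linalg.lstsq(A,Q[:,2],rcond=None)[0])
go(.559,.0188,.1,-30.4)
E
```

```text
time_s: 19.6
ee_pos: [0.5587, 0.017, 0.1565]
orientation: [-0.001, 0.264, 0.965, -0.0]
contact_force: [0.2, 0.2, -0.2]
width: 0.0107
gripper_force: 61.1
wrist 14281 z 0.14711491239301944 rect ((556.045166015625, 17.691139221191406), (64.70394134521484, 89.49789428710938), 59.489322662353516)
 slope [ 0.00633559 -0.01156564  0.14426629]
scene 508 z 0.14722686157350112 rect ((557.78076171875, 14.217948913574219), (71.01426696777344, 88.48628997802734), 60.021461486816406)
 slope [-0.01807353 -0.02821483  0.15815924]
side 601 z 0.14721743291217262 rect ((551.5494995117188, 17.760814666748047), (64.62835693359375, 95.12958526611328), 61.58597946166992)
 slope [-0.20669827  0.23766534  0.26427159]
turn rz 0.000 (j6 32) then shift [ 0.004 -0.004  0.229]
turn rz -2.000 (j6 -148) then shift [-0.004  0.004  0.229]
p [0.5604 0.0191 0.1572] yaw 149.61 tilt [-0.0001  0.0007] w 0.0104 t 19.75
```

View pics/w8.png

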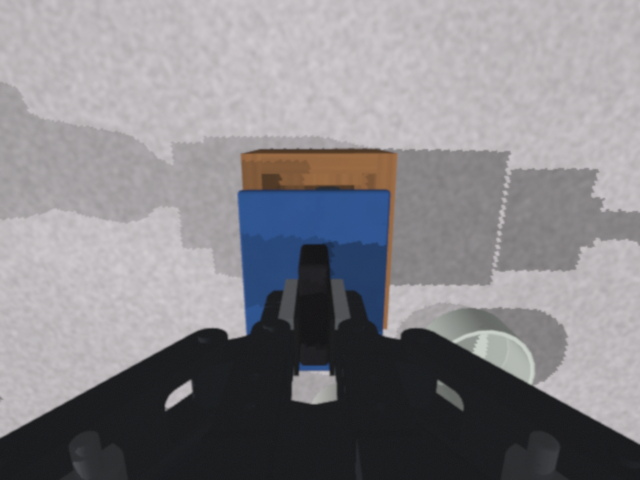

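The lid is held level over the box, covering (240–390, 190–330), with the rim's far edge at row 153. Both are in the same view, so I'll measure lid against box there.

```bash
cat > rel.py <<'E'
from h import *
def run(show=True):
    b=cap('wrist'); W=cloud(b);hsv=cv2.cvtColor(b['frame'],cv2.COLOR_BGR2HSV); Z=W[...,2]
    a=np.radians(149.55); e=np.array([np.cos(a),np.sin(a)]);n=np.array([-e[1],e[0]])
    near=np.hypot(W[...,0]-.559,W[...,1]-.019)<.09
    blue=(hsv[...,0]>95)&(hsv[...,0]<130)&(hsv[...,1]>130)&near
    h=np.median(Z[blue]); 
    def edges(mask,h,name,L,B):
        mask=cv2.morphologyEx(mask.astype(np.uint8),cv2.MORPH_OPEN,np.ones((3,3)))
        v,u=np.nonzero(mask); P=np.array([ray(b,i,j,h)[:2] for i,j in zip(u,v)])*1000-[559,18.8]
        x,y=P@e,P@n
        top=np.percentile([x[(abs(y-k)<3)].max() for k in range(-25,26,5)],50)
        lo=[y[abs(x-k)<2].min() for k in range(15,37,4)]; hi=[y[abs(x-k)<2].max() for k in range(15,37,4)]
        slope=np.polyfit(range(-25,26,5),[x[(abs(y-k)<3)].max() for k in range(-25,26,5)],1)[0]
        lo,hi=np.median(lo),np.median(hi)
        print(name,'h',round(float(h),4),'far x',round(top,1),'-> centre x',round(top-L/2,1),'y',round(lo,1),round(hi,1),'centre y',round((lo+hi)/2,1),'width',round(hi-lo,1),'slope',round(slope,3))
    edges(blue,h,'lid',90,66)
    rim=(Z>.076)&(Z<.084)&near
    edges(rim,.08,'box',118,94)
run(); s=bot.sense(); print(np.round(s['ee_pos'],4),s['contact_force'],s['time_s'])
E
python3 -m crank '[[0,0,0,0,0,0],[0,0,0,0,0,0],[0,0,0,0,0,0],[0,0,0,0,0,0]]'; python3 rel.py; python3 rel.py
```

```text
time_s: 20.15
ee_pos: [0.5602, 0.0185, 0.1575]
orientation: [0.0, 0.262, 0.965, 0.0]
contact_force: [0.3, -1.2, -1.0]
width: 0.0106
gripper_force: 61.1
lid h 0.1481 far x 46.3 -> centre x 1.3 y -31.5 32.6 centre y 0.5 width 64.1 slope 0.001
lid h 0.1481 far x 46.3 -> centre x 1.3 y -31.4 32.6 centre y 0.6 width 64.0 slope 0.001Traceback (most recent call last):
  File "rel.py", line 20, in <module>
    run(); s=bot.sense(); print(np.round(s['ee_pos'],4),s['contact_force'],s['time_s'])
    ~~~^^
  File "rel.py", line 19, in run
    edges(rim,.08,'box',118,94)
    ~~~~~^^^^^^^^^^^^^^^^^^^^^^
  File "rel.py", line 13, in edges
    lo=[y[abs(x-k)<2].min() for k in range(15,37,4)]; hi=[y[abs(x-k)<2].max() for k in range(15,37,4)]
        ~~~~~~~~~~~~~~~~~^^
    return umr_minimum(a, axis, None, out, keepdims, initial, where)
ValueError: zero-size array to reduction operation minimum which has no identity
Traceback (most recent call last):
  File "rel.py", line 20, in <module>
    run(); s=bot.sense(); print(np.round(s['ee_pos'],4),s['contact_force'],s['time_s'])
    ~~~^^
  File "rel.py", line 19, in run
    edges(rim,.08,'box',118,94)
    ~~~~~^^^^^^^^^^^^^^^^^^^^^^
  File "rel.py", line 13, in edges
    lo=[y[abs(x-k)<2].min() for k in range(15,37,4)]; hi=[y[abs(x-k)<2].max() for k in range(15,37,4)]
        ~~~~~~~~~~~~~~~~~^^
ValueError: zero-size array to reduction operation minimum which has no identity
```

```bash
sed -i "s/def edges(mask,h,name,L,B):/def edges(mask,h,name,L,B,ks):/; s/range(15,37,4)/ks/g; s/'lid',90,66)/'lid',90,66,range(15,37,4))/; s/'box',118,94)/'box',118,94,range(48,56,2))/" rel.py; python3 rel.py
```

```text
lid h 0.1481 far x 45.8 -> centre x 0.8 y -31.3 32.8 centre y 0.7 width 64.1 slope -0.004
box h 0.08 far x 58.8 -> centre x -0.2 y -46.9 46.6 centre y -0.1 width 93.5 slope 0.001
[0.5602 0.0182 0.1575] [ 0.23538364  0.21327067 -0.94198178] 20.3
```

```bash
python3 -m crank '[[-0.006,0.003,0.04,0,0,0],[0,0,0.06,0,0,0],[0,0,0.06,0,0,0],[0,0,0.04,0,0,0],[0,0,0.02,0,0,0]]'
python3 -m crank '[[0,0,0,0,0,0],[0,0,0,0,0,0],[0,0,0,0,0,0],[0,0,0,0,0,0]]'; python3 rel.py; python3 rel.py
```

```text
time_s: 20.8
ee_pos: [0.561, 0.018, 0.1011]
orientation: [-0.001, 0.263, 0.965, -0.0]
contact_force: [0.2, 0.4, -1.4]
width: 0.0105
gripper_force: 61.1
time_s: 21.2
ee_pos: [0.5623, 0.0179, 0.1032]
orientation: [0.001, 0.263, 0.965, 0.0]
contact_force: [0.2, -0.0, -0.6]
width: 0.0109
gripper_force: 61.1
lid h 0.0937 far x 44.2 -> centre x -0.8 y -32.2 32.1 centre y -0.0 width 64.3 slope -0.011
box h 0.08 far x 58.9 -> centre x -0.1 y -47.1 46.5 centre y -0.3 width 93.7 slope 0.001
[0.5622 0.0179 0.1031] [ 0.20170369  0.55262694 -1.37513564] 21.25
lid h 0.0937 far x 44.3 -> centre x -0.7 y -32.1 32.1 centre y -0.0 width 64.3 slope -0.011
box h 0.08 far x 59.0 -> centre x -0.0 y -47.1 46.6 centre y -0.3 width 93.7 slope 0.001
[0.5621 0.0179 0.103 ] [-0.41310077  0.30730414 -1.32441389] 21.3
```

Aligned within about 0.3 mm. Lowering gently by 2 mm per row.

```bash
python3 -m crank '[[0,0.001,0.01,0,0,0],[0,0,0.01,0,0,0],[0,0,0.01,0,0,0],[0,0,0.008,0,0,0],[0,0,0.008,0,0,0]]'
python3 -m crank '[[0,0,0.006,0,0,0],[0,0,0.006,0,0,0],[0,0,0.004,0,0,0],[0,0,0,0,0,0],[0,0,0,0,0,0]]'; python3 rel.py
```

```text
time_s: 21.8
ee_pos: [0.5618, 0.0182, 0.0907]
orientation: [-0.0, 0.263, 0.965, -0.0]
contact_force: [-0.2, -0.0, -0.9]
width: 0.0102
gripper_force: 61.1
time_s: 22.3
ee_pos: [0.562, 0.0182, 0.0871]
orientation: [0.0, 0.263, 0.965, 0.0]
contact_force: [0.2, -0.2, -1.2]
width: 0.0111
gripper_force: 61.1
lid h 0.0777 far x 44.2 -> centre x -0.8 y -32.4 32.1 centre y -0.1 width 64.6 slope -0.01
box h 0.08 far x 58.9 -> centre x -0.1 y -47.1 46.5 centre y -0.3 width 93.6 slope 0.001
[0.562  0.0182 0.0871] [-0.19789563 -0.33037753 -0.6242919 ] 22.35
```

```bash
python3 -m crank '[[0,0,0.003,0,0,0],[0,0,0.003,0,0,0],[0,0,0,0,0,0],[0,0,0,0,0,0]]'
python3 rel.py
```

```text
time_s: 22.75
ee_pos: [0.562, 0.0182, 0.0869]
orientation: [0.0, 0.263, 0.965, 0.0]
contact_force: [-4.6, 0.8, 8.9]
width: 0.0105
gripper_force: 62.6
lid h 0.0775 far x 44.2 -> centre x -0.8 y -32.5 32.1 centre y -0.2 width 64.5 slope -0.01
box h 0.08 far x 58.9 -> centre x -0.1 y -47.1 46.5 centre y -0.3 width 93.6 slope 0.001
[0.562  0.0182 0.0869] [-3.37761133  0.9320858   9.89159419] 22.8
```

Contact at 10 N with the lid home. Open gently, retreat straight up, and check.

```bash
python3 -m crank '[[0,0,-0.003,0,0,0],[0,0,0,0,0,0],[0,0,0,0,0,0],[0,0,0,0,0,0],[0,0,0,0,0,0]]' -0.4
python3 -m crank '[[0,0,-0.03,0,0,0],[0,0,-0.06,0,0,0],[0,0,-0.1,0,0,0],[0,0,-0.15,0,0,0],[0,0,-0.1,0,0,0]]'
python3 -m crank '[[0,0,-0.05,0,0,0],[0,0,0,0,0,0],[0,0,0,0,0,0],[0,0,0,0,0,0],[0,0,0,0,0,0]]'
python3 rel.py; python3 - <<'E'
from h import *
b=cap('wrist'); W=cloud(b);hsv=cv2.cvtColor(b['frame'],cv2.COLOR_BGR2HSV)
m=(hsv[...,0]>95)&(hsv[...,0]<130)&(hsv[...,1]>130)&(np.hypot(W[...,0]-.559,W[...,1]-.019)<.07)
Q=W[m]; A=np.c_[Q[:,:2],np.ones(len(Q))]; print(np.median(Q[:,2]),cv2.minAreaRect((Q[:,:2]*1000).astype(np.float32)),np.linalg.lstsq(A,Q[:,2],rcond=None)[0])
E
```

```text
time_s: 23.3
ee_pos: [0.5619, 0.0182, 0.0861]
orientation: [-0.0, 0.263, 0.965, -0.0]
contact_force: [0.4, -0.2, -0.7]
width: 0.026
gripper_force: 0.0
time_s: 23.8
ee_pos: [0.5626, 0.0181, 0.1991]
orientation: [0.001, 0.263, 0.965, 0.0]
contact_force: [0.5, -0.6, 0.4]
width: 0.0259
gripper_force: 0.0
time_s: 24.3
ee_pos: [0.561, 0.0183, 0.2072]
orientation: [-0.001, 0.263, 0.965, -0.0]
contact_force: [0.2, 0.3, 0.9]
width: 0.0257
gripper_force: 0.0
lid h 0.0775 far x 43.5 -> centre x -1.5 y -32.2 31.8 centre y -0.2 width 64.0 slope 0.001
box h 0.08 far x 58.9 -> centre x -0.1 y -47.0 46.6 centre y -0.2 width 93.5 slope 0.001
[0.5612 0.0182 0.2075] [-0.36233451 -0.1112681   0.46598515] 24.35
0.07747642143678506 ((559.6000366210938, 18.537330627441406), (64.77214813232422, 89.36386108398438), 59.34355926513672) [-0.00034166 -0.00498423  0.07803486]
```

The lid is flat (slope below 0.006), its top is at 77.5 mm, and it is centred and square. Handing in.

```bash
python3 -c "
from rig import bot
print(bot.finish_job())"
```

```text
the job is handed in; nothing more can be done
None
```

The bolt and levelling foot are in the box and the lid is seated flat and square in its recess (last camera check before hand-in); the job was handed in at about 24 s, but the hand-in returned no verdict.

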